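# Open the blue eyelet locker on the shoemaker's bench

### The arm

A 6-joint arm with a two-finger parallel gripper is mounted at the origin on the work surface. World frame = base frame: x ahead of the robot, y to its left, z up, the work surface at z = 0. Lengths are in m, angles in rad, forces in N, time in s.
With the tool pointing down it reaches from about 0.225 to 0.875 m from the base axis. Payload 3.4 kg.
Tool frame: the origin (TCP) lies on the centre line of the jaws, within the pads' length; the fingertips stand 19 mm ahead of it and the grasp point (between the pads) is the TCP; z points along the fingers, y is the direction in which the jaws open and shut (so a half turn about z gives the same grasp; the last joint's range is limited). The gripper opens to 85 mm and grips with 20 to 120 N. Pads are 22 mm wide; open, the fingers measure 114 mm over their backs; the gripper's body (76 mm by 85 mm) begins 54 mm behind the grasp point. The pads swing forward as they close: fully open they stand 13 mm farther back than shut.
Start: joints at [-1.442, 0.276, 1.505, -0, 1.361, -0.121], TCP at [0.142, -0.557, 0.25] pointing down, gripper open.
Joint ranges: [-2.89, 2.89], [-0.75, 2.08], [0.22, 2.7], [-1.18, 4.32], [0.11, 2.71], [-2.7, 2.7]. Speed limits (rad/s): [2.57, 2.57, 3.14, 3.14, 3.14, 3.14].

### API

Orientations are given as a rotation vector (axis times angle).
In Python, from plant import env gives the robot as it stands.
- The arm moves only by the tool arm_command, never from a script. Its arguments are lists of equal length, an entry for each row: "travel": the shift along the world's x, y, z in mm, a list of three; "twist": the turn about the world's z in degrees. In form: {"travel": [[dx, dy, dz], ...], "twist": [twist, ...]}. A call has 1 to 10 rows; each row shifts and turns the pose as measured when the row begins; what a row does not reach is not made up. A row lasts 1/8 s, in which the tool goes at most 62.5 mm and 10.7 degrees, less where a joint would pass 70% of its speed; a pose out of reach is approached as far as the arm can. A call is refused whole if a number of a shift passes 62.5 or a number of a turn 10.7, either way. A call with a gripper value outside its range is refused whole. "grip" is the closure, from 0 (fully open) to 1 (shut), set as the call begins (left out, the last holds). The fingers move at their own pace and stop on an object; "grip_force" is the grip in N (left out, the last holds). Time passes only in rows, so rows that do not move let the fingers close. It gives the time, the measured TCP pose, the force and the opening at its end, in the units of the state.
- env.get_state(): the state, without advancing time (a new reading comes with each control period).
- env.grab_frame(name): name is "scene" or "top"; returns a dict with "frame" (384x512x3 uint8, blue, green, red), "intrinsics" (3x3 intrinsics, pixels), "dist_coeffs" ([k1, k2, p1, p2, k3] as OpenCV has them; the pictures are not rectified), "R" (3x3) and "t" (3): a world point X has camera coordinates R X + t. Camera axes: x right, y down, z forward; pixel columns grow to the right and rows downward; lengths in m; the calibration is good to about 2 mm. A picture is of the moment at which its call begins. There is no depth.
- env.sign_off(): hands the job in, once; it reports no verdict.
The state is a dict: "t": time; "joints": joint angles; "joint_vel": joint speeds; "joint_torque": joint torques, N m; "eef_pos": TCP position; "tcp_rot": TCP orientation; "force": force on the tool from outside, world axes, zero at the start; "torque": the same for the moment, N m; "width": opening from 0.0 (shut) to 1.0 (fully open).
Only numpy, scipy, OpenCV 4.12 (cv2) and the standard library are available. Lean on these libraries where they do the work, as an engineer would, in place of code of your own. Each camera call takes 0.05 s, during which the arm holds its last target.

### The job

Open the blue locker: turn the black latch knob on its lid a quarter turn clockwise until its white line points to the green dot, then lift the lid by the knob until it stands about 35 degrees open, and let go, so that the lid stays open and the knob stays turned. Leave the red locker latched.

Things in the scene. Friction and masses are not known exactly. Their poses are not given: they have to be found in the camera images.
- blue_box: Blue steel locker fixed on the bench: 200 (its x) x 170 (y) x 100 mm high, plus a 5 mm lid. Origin: centre of its underside, z up. -x is the front (robot side), where the lid lifts; the hinge runs along y at x = +100, z = 100 mm. Knob axis at x = -55, y = 0, square to the lid. A like locker, painted red, stands beside it, either on the left; each is turned by up to 0.35 rad.
- blue_grip (a point): Where to grip the blue locker's knob: on its axis, 37 mm above the lid's top face (142 mm above the bench when shut). The knob is a black upright bar 44 mm long (its y), 14 mm thick (its x), spanning 7 to 47 mm above the lid, on a disc 36 mm across. Axes turn with the knob; z along its axis. A white line on top marks its -y half; on the lid a red dot is shut, a green dot (in front) open.
- blue_latch (a joint): Angle of the blue locker's knob, rad: 0 shut (bar along the box's y, white line to the red dot), growing clockwise seen from above to a stop at 1.57 (bar along the box's x, white line to the green dot, at the robot side). Starts at 0 to 0.2. Its cam frees the lid beyond about 1.0; until then the lid cannot lift. Light friction, 0.06 N m; it stays where it is left.
- blue_lid (a joint): Opening angle of the blue locker's lid, rad: 0 shut, growing as the front edge rises, stop at 1.2. The hinge is stiff: the lid stays where it is left and takes about 6 N at the knob to lift. With the knob at 1.57 its bar is square to the hinge, so fingers on the bar's long sides let it pivot between them as the lid rises.
- red_latch (a joint): Angle of the like knob on the red locker, in the same sense. It stays as it is, between 0 and 0.2.

How it is judged:
On the way:
1. the blue locker's knob is turned to open (value of joint blue_latch above 1.22 rad), for 0.2 s.
At the end, for the whole second after the job is handed in: The blue locker's lid stands open by at least 0.38 rad (22 degrees), at rest, its knob is still turned by at least 1.22 rad (70 degrees), and the red locker's knob is still below 0.4 rad (value of joint blue_latch above 1.22 rad and value of joint blue_lid above 0.38 rad and velocity of joint blue_lid between -0.05 and 0.05 rad/s and value of joint red_latch below 0.4 rad); the robot touches nothing.
It fails at once if the red locker's knob is turned by more than 0.4 rad (value of joint red_latch above 0.4 rad).
It also fails if it takes over 40 s, if anything falls off the work surface, if the arm or the gripper's body presses on something with over 40 N, if the wrist force passes 120 N, or if a joint passes its speed limit or range.

## Working session

There is one attempt and no reset: what is moved stays moved. The work goes in short steps, Python scripts to look and compute and a tool call to move; the robot and the scene stay as the last step left them, time stands still between calls to the robot, and variables do not carry over. Pictures are saved under pics/ and viewed, and the job is handed in when it is done.

Besides the shell and the picture viewer there is one more tool, called after ">>>" as name([rows], argument=value, ...), one row to a line, values as JSON. arm_command: Moves the arm, as the interface text tells. Its arguments: {"type":"object","properties":{"travel":{"type":"array","items":{"type":"array","items":{"type":"number"}}},"twist":{"type":"array","items":{"type":"number"}},"grip":{"type":"number"},"grip_force":{"type":"number"}},"required":["travel","twist"]}

```bash
mkdir -p pics; cat > h.py <<'E'
import numpy as np, cv2, pickle
from plant import env
def snap(n):
    f=env.grab_frame(n); return f
def ray(f,uv):
    p=cv2.undistortPoints(np.array(uv,float).reshape(-1,1,2),np.array(f["intrinsics"]),np.array(f["dist_coeffs"])).reshape(-1,2)
    R=np.array(f["R"]);t=np.array(f["t"]).ravel()
    d=np.c_[p,np.ones(len(p))]@R
    return -R.T@t,d
def onz(f,uv,z):
    c,d=ray(f,uv); s=(z-c[2])/d[:,2]
    return c+s[:,None]*d
E
python3 - <<'E'
from h import *
for n in("scene","top"):
    f=snap(n);pickle.dump(f,open(n+".pkl","wb"));cv2.imwrite(f"pics/{n}0.png",f["frame"]);print(n,-np.array(f["R"]).T@np.array(f["t"]).ravel())
print(env.get_state())
E
```

```text
scene [ 1.38506627 -0.29403561  0.69925954]
top [ 0.42068233 -0.01451192  1.10842291]
{'t': 0.1, 'joints': array([-1.44198340e+00,  2.76547065e-01,  1.50601821e+00,  3.40344889e-09,
        1.36073578e+00, -1.21028553e-01]), 'joint_vel': array([ 0.00062161, -0.0023277 , -0.00412037,  0.00180494,  0.00205023,
        0.00090902]), 'joint_torque': array([ 6.90480174e-04, -4.17700195e+01, -2.46404368e+01, -1.59131441e-04,
        5.88630937e-03,  5.71239269e-06]), 'eef_pos': array([ 0.14208889, -0.55669755,  0.24951282]), 'tcp_rot': array([-3.11541686e+00, -3.91217311e-01,  1.04339653e-05]), 'force': array([ 0.1651029 , -0.54570733,  0.25950818]), 'torque': array([-0.04617195,  0.07992016,  0.00049226]), 'width': 0.9988181941504878}
```

View pics/top0.png

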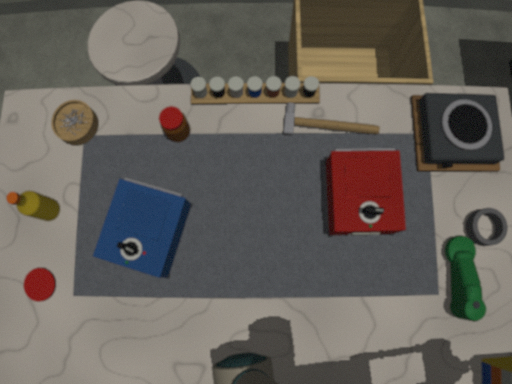

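View pics/scene0.png

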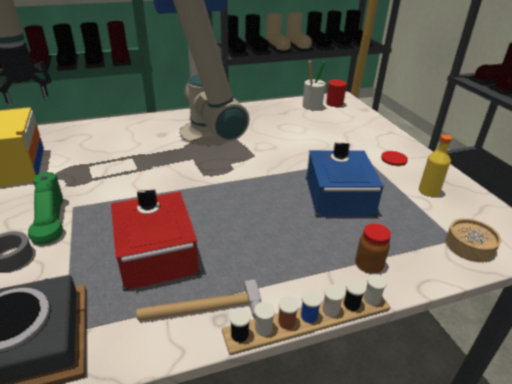

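```bash
python3 - <<'E'
from h import *
f=pickle.load(open("top.pkl","rb"))["frame"]
cv2.imwrite("pics/c1.png",cv2.resize(f[170:285,85:200],None,fx=5,fy=5,interpolation=cv2.INTER_CUBIC))
f=pickle.load(open("scene.pkl","rb"))["frame"]
cv2.imwrite("pics/c2.png",cv2.resize(f[130:225,295:390],None,fx=6,fy=6,interpolation=cv2.INTER_CUBIC))
E
```

```text
(no output)
```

View pics/c1.png

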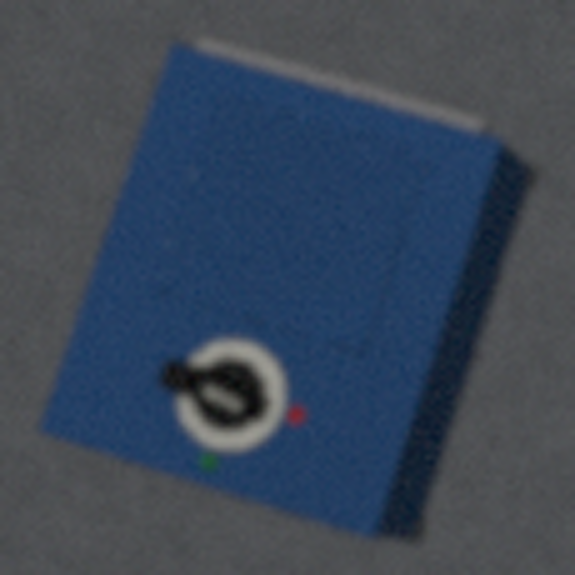

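View pics/c2.png

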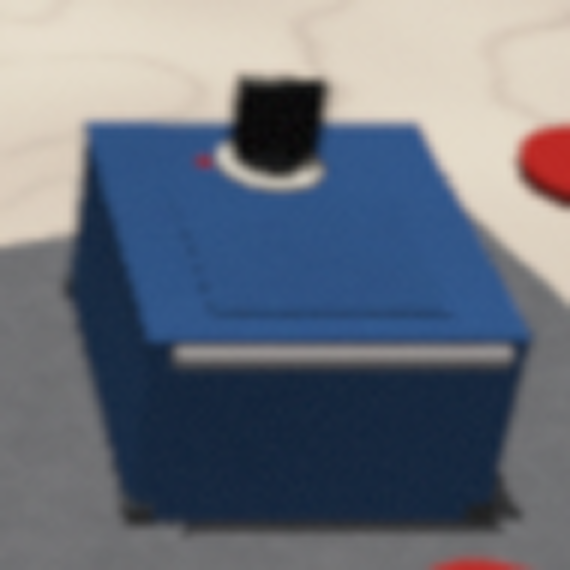

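```bash
cat >> h.py <<'E'
def proj(f,X):
    r,_=cv2.Rodrigues(np.array(f["R"])); return cv2.projectPoints(np.array(X,float).reshape(-1,1,3),r,np.array(f["t"]).ravel(),np.array(f["intrinsics"]),np.array(f["dist_coeffs"]))[0].reshape(-1,2)
E
python3 - <<'E'
from h import *
from scipy.optimize import least_squares
f=pickle.load(open("top.pkl","rb")); g=pickle.load(open("scene.pkl","rb"))
T=lambda p:(np.array(p,float)+.5)/5-.5+[85,170]
S=lambda p:(np.array(p,float)+.5)/6-.5+[295,130]
P=np.array([[.1,.085,.105],[.1,-.085,.105],[-.1,-.085,.105],[-.1,.085,.105]])
a=T([(172,42),(503,140),(378,537),(42,430)])
b=S([(533,340),(147,340),(88,123),(418,125)])
def W(q,P): 
    c,s=np.cos(q[2]),np.sin(q[2]);return np.c_[q[0]+c*P[:,0]-s*P[:,1],q[1]+s*P[:,0]+c*P[:,1],P[:,2]]
for w in((1,0),(0,1),(1,1)):
    r=least_squares(lambda q:np.r_[w[0]*(proj(f,W(q,P))-a).ravel(),w[1]*(proj(g,W(q,P))-b).ravel()],[.45,.2,-.2]);print(w,r.x,abs(r.fun).max())
q=r.x
k=W(q,np.array([[-.055,0,.142]]));print("knob",k)
print("disc from top",onz(f,[T((232,395))],.108))
m=onz(f,T([(205,388),(242,408)]),.152);print(m)
# bar outlines for various latch angles
for la in(0,.1,.2,.3):
    y=.022;x=.007;c,s=np.cos(-la),np.sin(-la)
    B=np.array([[x,y],[x,-y],[-x,-y],[-x,y]])@np.array([[c,s],[-s,c]])+[-.055,0]
    u=proj(f,W(q,np.c_[B,np.full(4,.152)]));print(la,((u-[85,170]+.5)*5-.5).round().tolist())
    u=proj(g,W(q,np.c_[B,np.full(4,.152)]));print(la,((u-[295,130]+.5)*6-.5).round().tolist())
E
```

```text
(1, 0) [ 0.53204477  0.27822701 -0.28187231] 0.9404525809434858
(0, 1) [ 0.53561558  0.27710191 -0.30011103] 0.540262592329384
(1, 1) [ 0.53274489  0.27825207 -0.2879112 ] 1.2172919042434671
knob [[0.48000874 0.29386932 0.142     ]]
disc from top [[0.47888964 0.29435925 0.108     ]]
[[0.47940995 0.29351905 0.152     ]
 [0.47048066 0.27586823 0.152     ]]
0 [[165.0, 358.0], [254.0, 386.0], [244.0, 416.0], [155.0, 387.0]]
0 [[331.0, 86.0], [241.0, 86.0], [235.0, 72.0], [324.0, 73.0]]
0.1 [[168.0, 354.0], [253.0, 391.0], [241.0, 420.0], [155.0, 382.0]]
0.1 [[330.0, 89.0], [239.0, 84.0], [236.0, 70.0], [326.0, 75.0]]
0.2 [[172.0, 350.0], [253.0, 396.0], [237.0, 423.0], [156.0, 377.0]]
0.2 [[329.0, 91.0], [237.0, 82.0], [237.0, 68.0], [328.0, 77.0]]
0.3 [[175.0, 347.0], [251.0, 401.0], [234.0, 427.0], [158.0, 372.0]]
0.3 [[327.0, 92.0], [236.0, 79.0], [239.0, 67.0], [329.0, 79.0]]
```

>>> arm_command([
  [19,47,2],
  [19,47,2],
  [19,47,2],
  [19,47,2],
  [19,47,0],
  [19,47,0],
  [19,47,0],
  [19,47,0],
  [19,47,0],
  [19,47,0],
], twist=[3,3,3,3,3,3,3,3,3,3], grip=0)

```text
t: 1.35
eef_pos: [0.3335, -0.0738, 0.2537]
tcp_rot: [-2.9, -1.194, -0.002]
force: [0.3, -0.2, -0.5]
width: 0.998
```

>>> arm_command([
  [18,45,0],
  [18,45,0],
  [18,45,0],
  [18,45,0],
  [18,45,0],
  [18,45,0],
  [18,45,0],
  [12,36,0],
  [5,10,0],
  [0,0,0],
], twist=[3,3,3,3,3,3,2,0,0,0])

```text
t: 2.6
eef_pos: [0.4777, 0.3026, 0.2502]
tcp_rot: [-2.634, -1.707, 0.006]
force: [-0.4, -0.1, 0.3]
width: 1.0
```

>>> arm_command([
  [2,-9,-20],
  [0,0,-30],
  [0,0,-30],
  [0,0,-20],
  [0,0,0],
], twist=[0,0,0,0,0])

```text
t: 3.22
eef_pos: [0.477, 0.2853, 0.1489]
tcp_rot: [-2.641, -1.701, 0.011]
force: [-0.3, -0.2, 0.3]
width: 1.002
```

```bash
python3 - <<'E'
from h import *
a=snap("top")["frame"];b=snap("scene")["frame"]
A=cv2.resize(a[180:300,80:200],(400,400),interpolation=3);B=cv2.resize(b[70:220,270:420],(400,400),interpolation=3)
cv2.imwrite("pics/d1.png",np.hstack([A,B]));s=env.get_state();print(s["t"],s["eef_pos"],s["joints"],s["force"])
E
```

```text
3.325 [0.47853684 0.28638799 0.15077675] [ 4.15004640e-01  3.25215410e-01  1.69463474e+00 -8.51832607e-04
  1.12447000e+00  8.41450992e-01] [ 0.07896051 -0.37151688  0.87572489]
```

View pics/d1.png

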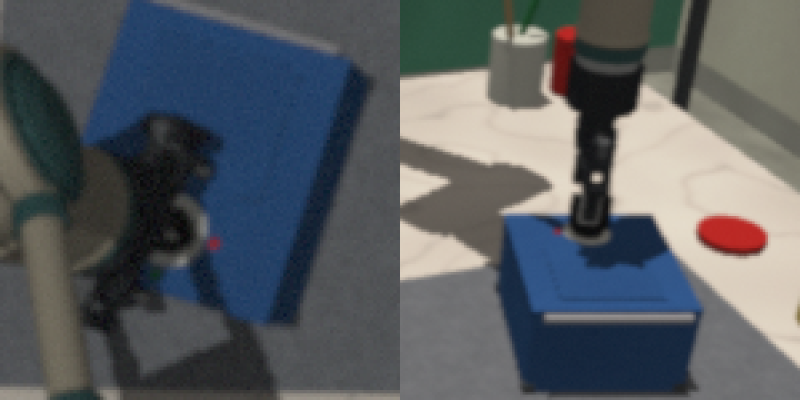

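>>> arm_command([
  [1,7,-5],
  [0,0,-3],
  [0,0,0],
], twist=[-1,0,0])

```text
t: 3.7
eef_pos: [0.481, 0.2942, 0.145]
tcp_rot: [2.656, 1.676, 0.003]
force: [0.2, -0.2, 0.8]
width: 1.001
```

>>> arm_command([
  [0,0,0],
  [0,0,0],
  [0,0,0],
  [0,0,0],
  [0,0,0],
  [0,0,0],
], twist=[0,0,0,0,0,0], grip=1, grip_force=40)

```text
t: 4.45
eef_pos: [0.4797, 0.2954, 0.1456]
tcp_rot: [-2.655, -1.675, -0.002]
force: [-1.0, 0.0, -0.3]
width: 0.153
```

>>> arm_command([
  [0,0,0],
  [0,0,0],
  [0,0,0],
  [0,0,0],
  [0,0,0],
  [0,0,0],
  [0,0,0],
  [0,0,0],
], twist=[-6,-9,-9,-9,-9,-9,-9,-9])

```text
t: 5.45
eef_pos: [0.4805, 0.2939, 0.1456]
tcp_rot: [3.133, -0.183, 0.003]
force: [-0.5, 0.4, 1.1]
width: 0.156
```

>>> arm_command([
  [0,0,0],
  [0,0,0],
  [0,0,0],
  [0,0,0],
], twist=[-7,-2.5,0,0])

```text
t: 5.95
eef_pos: [0.4804, 0.2936, 0.1456]
tcp_rot: [3.106, -0.451, 0.002]
force: [-1.4, 0.2, 0.2]
width: 0.156
```

```bash
python3 - <<'E'
from h import *
a=snap("top")["frame"];b=snap("scene")["frame"]
A=cv2.resize(a[180:300,80:200],(400,400),interpolation=3);B=cv2.resize(b[70:220,270:420],(400,400),interpolation=3)
cv2.imwrite("pics/d2.png",np.hstack([A,B]));s=env.get_state();print(s["t"],s["eef_pos"],s["tcp_rot"],s["joints"],s["force"],s["torque"])
th=np.linspace(0,.62,9)
r=.155;h=.042
x=-r*np.cos(th)+h*np.sin(th)+r;z=r*np.sin(th)+h*np.cos(th)-h
y=-.287
print(np.c_[th,x*np.cos(y)*1e3,x*np.sin(y)*1e3,z*1e3].round(2)); print(np.diff(np.c_[x*np.cos(y)*1e3,x*np.sin(y)*1e3,z*1e3],axis=0).round(1).tolist())
E
```

```text
6.05 [0.48037528 0.29363051 0.14560862] [ 3.10573658e+00 -4.50916948e-01  1.71789226e-03] [ 0.4271501   0.33656123  1.69137517 -0.00374455  1.11451846  2.28795965] [-0.43412957 -0.25658231  0.5590124 ] [ 0.10799299  0.11479488 -0.03069641]
[[ 0.000e+00  0.000e+00 -0.000e+00  0.000e+00]
 [ 8.000e-02  3.560e+00 -1.050e+00  1.187e+01]
 [ 1.600e-01  8.000e+00 -2.360e+00  2.343e+01]
 [ 2.300e-01  1.328e+01 -3.920e+00  3.458e+01]
 [ 3.100e-01  1.937e+01 -5.720e+00  4.528e+01]
 [ 3.900e-01  2.624e+01 -7.750e+00  5.546e+01]
 [ 4.600e-01  3.385e+01 -9.990e+00  6.505e+01]
 [ 5.400e-01  4.214e+01 -1.244e+01  7.399e+01]
 [ 6.200e-01  5.107e+01 -1.507e+01  8.224e+01]]
[[3.6, -1.1, 11.9], [4.4, -1.3, 11.6], [5.3, -1.6, 11.2], [6.1, -1.8, 10.7], [6.9, -2.0, 10.2], [7.6, -2.2, 9.6], [8.3, -2.4, 8.9], [8.9, -2.6, 8.3]]
```

View pics/d2.png

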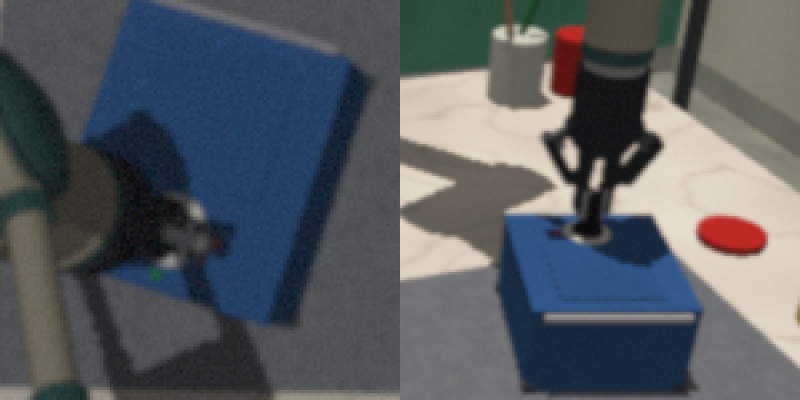

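>>> arm_command([
  [2,-0.5,6],
  [4,-1,12],
  [4.5,-1.3,11.6],
  [5.5,-1.6,11.2],
], twist=[0,0,0,0])

```text
t: 6.55
eef_pos: [0.4952, 0.2893, 0.184]
tcp_rot: [3.104, -0.45, -0.01]
force: [1.8, 2.2, -11.0]
width: 0.157
```

>>> arm_command([
  [6.5,-1.9,10.6],
  [7.2,-2.1,10],
  [8,-2.4,9.4],
  [8.6,-2.6,8.7],
  [5,-1.5,4.5],
  [0,0,0],
  [0,0,0],
], twist=[0,0,0,0,0,0,0])

```text
t: 7.42
eef_pos: [0.5324, 0.2782, 0.2302]
tcp_rot: [3.105, -0.452, -0.014]
force: [0.7, 3.1, -9.3]
width: 0.154
```

```bash
python3 - <<'E'
from h import *
a=snap("top")["frame"];b=snap("scene")["frame"]
A=cv2.resize(a[180:300,80:200],(400,400),interpolation=3);B=cv2.resize(b[70:220,270:420],(400,400),interpolation=3)
cv2.imwrite("pics/d3.png",np.hstack([A,B]));s=env.get_state();print(s["t"],s["eef_pos"],s["tcp_rot"],s["joints"],s["force"],s["torque"])
E
```

```text
7.525 [0.53235563 0.27824047 0.23022842] [ 3.1047903  -0.45153215 -0.01411155] [3.65351411e-01 3.30783739e-01 1.47466159e+00 8.23643830e-04
 1.34600430e+00 2.22479684e+00] [ 0.81839669  2.91160773 -8.5073813 ] [ 0.66139761  0.15005409 -0.02193206]
```

View pics/d3.png

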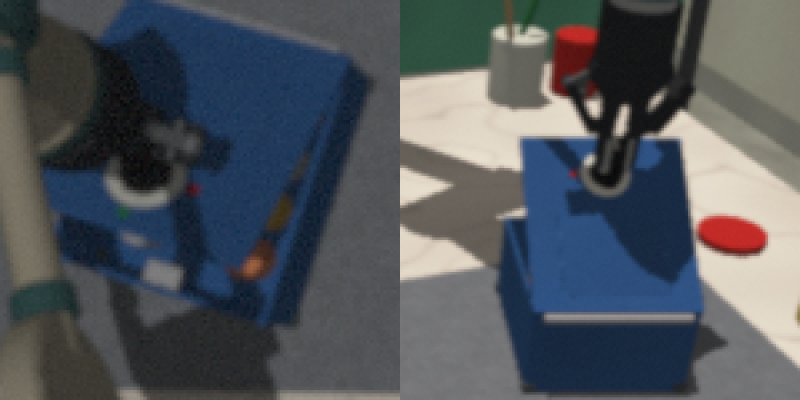

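>>> arm_command([
  [0,0,0],
  [0,0,0],
  [0,0,0],
  [0,0,0],
  [0,0,0],
  [0,0,0],
  [0,0,0],
], twist=[0,0,0,0,0,0,0], grip=0)

```text
t: 8.4
eef_pos: [0.5349, 0.2767, 0.2358]
tcp_rot: [3.105, -0.451, 0.003]
force: [-1.2, 0.1, 1.0]
width: 1.0
```

>>> arm_command([
  [0,0,12],
  [0,0,25],
  [0,0,35],
  [0,0,35],
  [0,0,25],
  [-20,-40,5],
  [-20,-45,0],
  [-20,-45,0],
  [-10,-45,0],
  [0,0,0],
], twist=[0,0,0,0,0,0,0,0,0,0])

```text
t: 9.65
eef_pos: [0.4631, 0.0977, 0.3847]
tcp_rot: [3.107, -0.448, 0.019]
force: [0.1, 0.9, 0.3]
width: 0.998
```

```bash
python3 - <<'E'
from h import *
a=snap("top")["frame"];b=snap("scene")["frame"]
A=cv2.resize(a[180:300,80:200],(400,400),interpolation=3);B=cv2.resize(b[70:220,270:420],(400,400),interpolation=3)
cv2.imwrite("pics/d4.png",np.hstack([A,B]));cv2.imwrite("pics/d5.png",np.hstack([cv2.resize(a[140:250,320:430],(400,400)),cv2.resize(b[170:300,90:220],(400,400))]));s=env.get_state();print(s["t"],s["eef_pos"],s["force"],s["width"])
E
```

```text
9.75 [0.46398758 0.09995624 0.38435152] [-0.5407449   0.39513775 -0.19083997] 1.0006262217102762
```

View pics/d4.png

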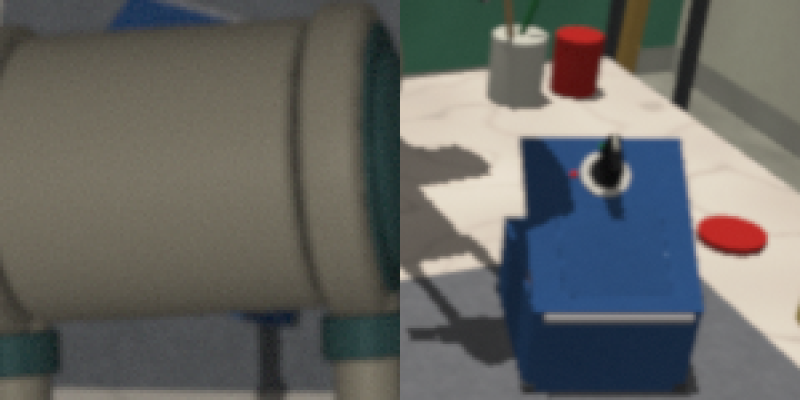

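View pics/d5.png

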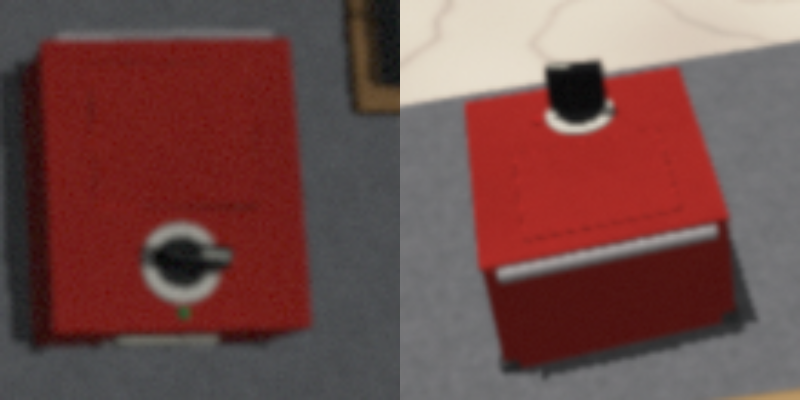

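The lid stands where I released it, the knob bar points at the green dot, the red knob is unchanged, and the arm is clear. I'm handing it in.

```bash
python3 - <<'E'
from h import *
print(env.sign_off())
E
```

```text
the job is handed in; nothing more can be done
None
```

The blue locker is open: I turned its knob about 81° clockwise to the green dot and lifted the lid along the hinge arc. I then let go and moved the arm away, handing in at about 9.8 s.

- **Lid:** its edge is at the same place in the scene picture before and after release. I put the opening at about 0.6 rad (35°), worked out from how far the gripper rose, not measured from the image.
- **Knob:** in the scene picture its bar points along the lid towards the green dot. The gripper's turn put it at about 1.57 rad. The arm blocked the top camera's view, so I could not confirm either the lid or the knob from above.
- **Red locker:** its knob and lid look unchanged in both pictures.
- **Arm:** the gripper is fully open and clear of both lockers, with the force reading under 1 N. The highest I read during the lift was about 11 N.

No check failed or disagreed.

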